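# Point out scraper, failed print and empty bin

## Robot

A 6-joint arm with a two-finger parallel gripper is mounted at the origin on the work surface. World frame = base frame: x ahead of the robot, y to its left, z up, the work surface at z = 0. Lengths are in m, angles in degrees, forces in N, time in s.
With the tool pointing down it reaches from about 0.325 to 0.9 m from the base axis. Payload 6.1 kg.
Tool frame: the origin (TCP) lies on the mounting face of the last link; the fingertips stand 182 mm ahead of it and the grasp point (between the pads) lies 164 mm ahead of it; z points along the fingers, y is the line along which they close (so a half turn about z gives the same grasp; the last joint's range is limited). The gripper opens to 87 mm and grips with 3 to 60 N. Pads are 19 mm wide; open, the fingers measure 117 mm over their backs; the gripper's body (75 mm by 190 mm) begins 51 mm behind the grasp point.
Start: joints at [59.639, 12.628, 87.462, -0, 79.91, -7.225], TCP at [0.246, 0.575, 0.405] pointing down, gripper open.
Joint ranges: [-170.65, 170.65], [-52.31, 119.04], [5.05, 147.46], [-71.25, 251.25], [11.57, 151.72], [-153.62, 153.62]. Speed limits (degrees/s): [147.25, 147.25, 172.46, 180, 180, 180].

## Interface

Orientations are given as [roll, pitch, yaw] about the fixed x, y, z axes, in that order (R = Rz(yaw) Ry(pitch) Rx(roll)).
In Python, from cell import monitor, cams, workorder gives the robot as it stands.
- The arm moves only by the shell command python3 -m inch 'ROWS'. ROWS is JSON, a list of rows, each an object of numbers: "tx", "ty", "tz": the shift along the tool's x, y, z in mm; "ax", "ay", "az": the turn, a rotation vector about the tool's x, y, z in rad; "claw": the gripper command: -1 is fully open, 1 is shut, values between are in proportion. In form: [{"tx": .., "ty": .., "tz": .., "ax": .., "ay": .., "az": .., "claw": ..}, ...]. A call has 1 to 20 rows; each row shifts and turns the commanded pose from where the row before left it, along the tool's axes as they then stand; what a row does not reach is not made up. A row lasts 1/8 s, in which the tool goes at most 62.5 mm and 10.7 degrees, less where a joint would pass 70% of its speed; a pose out of reach is approached as far as the arm can. A call with a gripper value outside its range is refused whole. The fingers move at their own pace and stop on an object; the grip force is fixed at half the most. Time passes only in rows, so rows that do not move let the fingers close. It gives the time, the measured TCP pose, the force, the opening and the grip force at its end, in the units of the state.
- monitor.sense(): the state, without advancing time (a new reading comes with each control period).
- cams.snapshot(name): name is "side" or "top"; returns the picture (400x640x3 uint8, red, green, blue); there is no depth.
- cams.camera_info(name): a dict with "K" (3x3 intrinsics, pixels), "R" (3x3) and "t" (3): a world point X has camera coordinates R X + t. Camera axes: x right, y down, z forward; pixel columns grow to the right and rows downward; lengths in m; the calibration is good to about 2 mm. A picture is of the moment at which its call begins. camera_info takes no time and is no camera call.
- workorder.hand_in(): hands the job in; it is judged then, once.
The state is a dict: "time": time; "joints": joint angles; "qd": joint speeds; "joint_efforts": joint torques, N m; "position": TCP position; "eef_rot": TCP orientation; "wrist_force": force on the tool from outside, world axes, zero at the start; "torque": the same for the moment, N m; "finger_gap": finger opening in m; "grip_force": force on a finger pad.
Only numpy, scipy, OpenCV 4.12 (cv2) and the standard library are available. Lean on these libraries where they do the work, as an engineer would, in place of code of your own. Each camera call takes 0.05 s, during which the arm holds its last target. There are 200 camera calls.

## Task

Show me how to clear the failed print: point first at the widest scraper, then at the print on the build plate that stopped part-way up, then at the empty parts bin it should go into. At each, hold the fingertips still for two seconds just above it, two to four centimetres off, and lift well clear in between so that they never come down over any other scraper, print or bin. Touch and move nothing, and finish still pointing at the empty bin.

Things in the scene. Friction and masses are not known exactly. Their poses are not given: they have to be found in the camera images.
- scraper_65: The widest scraper: wooden handle, steel blade 65 mm wide at its edge. Lies flat on the cutting mat, 200 mm long along its x (handle to -x, blade to +x), handle 24 mm wide and 18 mm high, blade level with its middle. Loose. Origin: midway along its length, on the mat.
- print_stopped: The failed print: a pillow block that stopped part-way up, only 18 mm high, with its open infill grid showing on top; foot 64 (its x) x 32 x 10 mm, stub 40 x 26 mm. It stands on the dark steel build plate (200 mm square, 3 mm thick) among four complete ones 58 mm high whose centres are at least 65 mm away. Loose. Origin: centre of its underside.
- bin_empty: Open-topped blue parts bin with nothing in it: 112 (its x) x 88 x 50 mm high, walls 3 mm, its front (-x) cut down to 26 mm; fixed in a row of three alike bins on an aluminium tray. Origin: centre of its underside, z up.
- scraper_20: A narrower scraper: wooden handle, steel blade 20 mm wide at its edge. Lies flat on the cutting mat, 200 mm long along its x (handle to -x, blade to +x), handle 24 mm wide and 18 mm high, blade level with its middle. Loose. Origin: midway along its length, on the mat. To be left alone.
- scraper_30: A narrower scraper: wooden handle, steel blade 30 mm wide at its edge. Lies flat on the cutting mat, 200 mm long along its x (handle to -x, blade to +x), handle 24 mm wide and 18 mm high, blade level with its middle. Loose. Origin: midway along its length, on the mat. To be left alone.
- scraper_45: A narrower scraper: wooden handle, steel blade 45 mm wide at its edge. Lies flat on the cutting mat, 200 mm long along its x (handle to -x, blade to +x), handle 24 mm wide and 18 mm high, blade level with its middle. Loose. Origin: midway along its length, on the mat. To be left alone.
- print_a: A good print of the same pillow block, complete: foot 64 (its x) x 32 x 10 mm with a round-topped bearing housing, 58 mm high in all. Loose. Origin: centre of its underside. To be left alone.
- print_b: A good print of the same pillow block, complete: foot 64 (its x) x 32 x 10 mm with a round-topped bearing housing, 58 mm high in all. Loose. Origin: centre of its underside. To be left alone.
- print_c: A good print of the same pillow block, complete: foot 64 (its x) x 32 x 10 mm with a round-topped bearing housing, 58 mm high in all. Loose. Origin: centre of its underside. To be left alone.
- print_d: A good print of the same pillow block, complete: foot 64 (its x) x 32 x 10 mm with a round-topped bearing housing, 58 mm high in all. Loose. Origin: centre of its underside. To be left alone.
- bin_blocks: Open-topped blue parts bin holding finished pillow blocks (up to 35 mm above its underside): 112 (its x) x 88 x 50 mm high, walls 3 mm, its front (-x) cut down to 26 mm; fixed in a row of three alike bins on an aluminium tray. Origin: centre of its underside, z up.
- bin_knobs: Open-topped blue parts bin holding printed star knobs: 112 (its x) x 88 x 50 mm high, walls 3 mm, its front (-x) cut down to 26 mm; fixed in a row of three alike bins on an aluminium tray. Origin: centre of its underside, z up.
- build_plate: Dark spring-steel build plate, 200 mm square and 3 mm thick, with two grip tabs on its near edge; fixed, flat on the table, between the cutting mat and the row of bins (either may be left or right). Origin: centre of its underside. Low bystanders lie around: calipers between it and the robot (12 mm high), and, just beyond the plate, mat and bins as seen from the robot, a sanding block, glue stick, vase and bottle (up to 150 mm high).

How it is judged (in metres and radians):
On the way, in this order (a step that is already met when the one before it is completed fails the run):
1. the fingertips dwell just above the widest scraper (x of the grasp point in the frame of scraper_65 between -0.115 and 0.105 m and y of the grasp point in the frame of scraper_65 between -0.022 and 0.022 m and z of the grasp point in the frame of scraper_65 between 0.032 and 0.105 m), for 1.5 s.
2. the fingertips dwell just above the print that stopped part-way up (x of the grasp point in the frame of print_stopped between -0.034 and 0.034 m and y of the grasp point in the frame of print_stopped between -0.024 and 0.024 m and z of the grasp point in the frame of print_stopped between 0.033 and 0.103 m), for 1.5 s.
3. the fingertips dwell just above the empty bin (x of the grasp point in the frame of bin_empty between -0.05 and 0.05 m and y of the grasp point in the frame of bin_empty between -0.036 and 0.036 m and z of the grasp point in the frame of bin_empty between 0.06 and 0.135 m), for 1.5 s.
At the end, for the whole second after the job is handed in: After pointing for at least 1.5 s each at the widest scraper, the stopped print and the empty bin, in that order, the fingertips are still above the mouth of the empty bin (up to about 65 mm over its rim), and every scraper and print is within 4 mm of where it was (all of step 3 and distance of each of print_stopped, print_a, print_b, print_c, print_d, scraper_20, scraper_30, scraper_45, scraper_65 from where it was at the start of the episode below 0.004 m); the robot touches nothing.
It fails at once if the fingers or the arm touch anything (contact force between any of the fingers, the arm and anything else above 0.3 N).
It fails at once if a scraper or print is moved or lifted by more than 4 mm (not (distance of each of print_stopped, print_a, print_b, print_c, print_d, scraper_20, scraper_30, scraper_45, scraper_65 from where it was at the start of the episode below 0.004 m)).
It fails at once if the fingertips are brought down to within 45 mm over another scraper ((x of the grasp point in the frame of scraper_20 between -0.1 and 0.1 m and y of the grasp point in the frame of scraper_20 between -0.014 and 0.014 m and z of the grasp point in the frame of scraper_20 between 0.02 and 0.084 m) or (x of the grasp point in the frame of scraper_30 between -0.1 and 0.1 m and y of the grasp point in the frame of scraper_30 between -0.014 and 0.014 m and z of the grasp point in the frame of scraper_30 between 0.02 and 0.084 m) or (x of the grasp point in the frame of scraper_45 between -0.1 and 0.1 m and y of the grasp point in the frame of scraper_45 between -0.014 and 0.014 m and z of the grasp point in the frame of scraper_45 between 0.02 and 0.084 m)).
It fails at once if the fingertips are brought down to within 45 mm over a good print ((x of the grasp point in the frame of print_a between -0.028 and 0.028 m and y of the grasp point in the frame of print_a between -0.016 and 0.016 m and z of the grasp point in the frame of print_a between 0.058 and 0.122 m) or (x of the grasp point in the frame of print_b between -0.028 and 0.028 m and y of the grasp point in the frame of print_b between -0.016 and 0.016 m and z of the grasp point in the frame of print_b between 0.058 and 0.122 m) or (x of the grasp point in the frame of print_c between -0.028 and 0.028 m and y of the grasp point in the frame of print_c between -0.016 and 0.016 m and z of the grasp point in the frame of print_c between 0.058 and 0.122 m) or (x of the grasp point in the frame of print_d between -0.028 and 0.028 m and y of the grasp point in the frame of print_d between -0.016 and 0.016 m and z of the grasp point in the frame of print_d between 0.058 and 0.122 m)).
It fails at once if the fingertips are brought down to within 45 mm over a bin that is in use ((x of the grasp point in the frame of bin_blocks between -0.04 and 0.04 m and y of the grasp point in the frame of bin_blocks between -0.03 and 0.03 m and z of the grasp point in the frame of bin_blocks between 0.05 and 0.114 m) or (x of the grasp point in the frame of bin_knobs between -0.04 and 0.04 m and y of the grasp point in the frame of bin_knobs between -0.03 and 0.03 m and z of the grasp point in the frame of bin_knobs between 0.05 and 0.114 m)).
It also fails if it takes over 61 s, if anything falls off the work surface, if the arm or the gripper's body presses on something with over 40 N, if the wrist force passes 120 N, or if a joint passes its speed limit or range.

## Working session

There is one attempt and no reset: what is moved stays moved. The work goes in short steps, Python scripts to look and compute and a shell command to move; the robot and the scene stay as the last step left them, time stands still between calls to the robot, and variables do not carry over. Pictures are saved under pics/ and viewed, at most 10 in all, crops included, and the job is handed in when it is done.

```bash
mkdir -p pics; python3 - <<'E'
from cell import monitor,cams
import cv2
s=monitor.sense();print(s['time'],s['position'],s['eef_rot'],s['finger_gap'])
for n in('top','side'):
    cv2.imwrite(f'pics/{n}0.png',cams.snapshot(n)[:,:,::-1]); c=cams.camera_info(n);print(n,c)
E
```

```text
0.0 [0.24544111 0.57450816 0.40365386] [-1.79891031e+02 -1.24809302e-02  1.56866781e+02] 0.08682303248644388
top {'K': array([[360.98447539,   0.        , 317.14840758],
       [  0.        , 360.98447539, 196.83123234],
       [  0.        ,   0.        ,   1.        ]]), 'R': array([[ 0.0017709 , -0.99983427,  0.01811893],
       [-0.98294231, -0.0050726 , -0.1838442 ],
       [ 0.18390565, -0.01748429, -0.98278839]]), 't': array([-0.00122866,  0.54704431,  0.84964607])}
side {'K': array([[413.60863944,   0.        , 308.56015742],
       [  0.        , 413.60863944, 203.08115924],
       [  0.        ,   0.        ,   1.        ]]), 'R': array([[ 0.77243886, -0.63494802, -0.01338735],
       [-0.42708794, -0.50373701, -0.75089607],
       [ 0.47003627,  0.58573888, -0.66028469]]), 't': array([-0.43770931,  0.25543366,  0.98300453])}
```

View pics/top0.png

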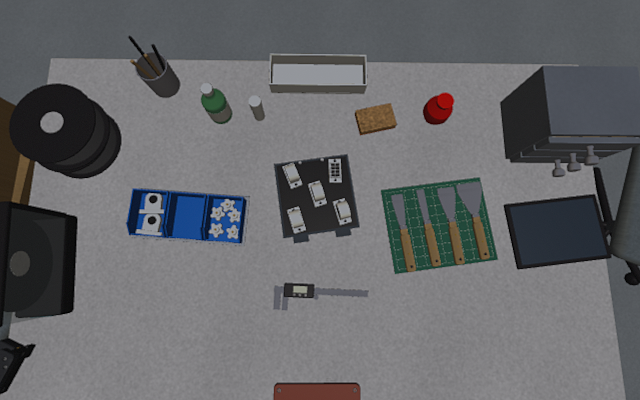

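View pics/side0.png

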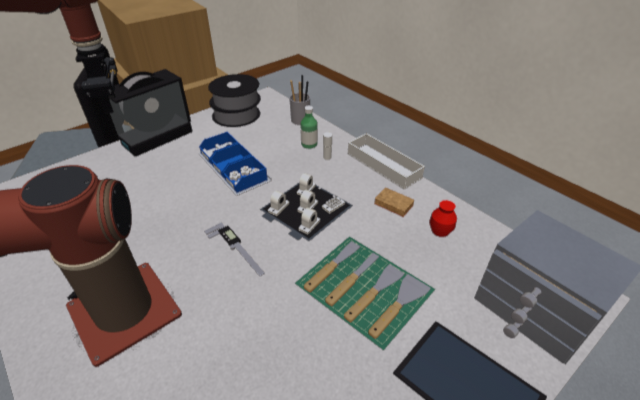

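The top view shows the stopped print with its infill grid at about (335,170), the empty middle bin at (188,216), and the apparently widest scraper rightmost, blade (470,197) to handle end (487,258). The side view agrees. I'll enlarge the scrapers to check the blade widths, and compute positions.

```bash
cat > h.py <<'E'
from cell import cams
import numpy as np
def ray(n,u,v,z):
    c=cams.camera_info(n);R,t=c['R'],c['t'];o=-R.T@t
    d=R.T@np.linalg.solve(c['K'],[u,v,1]);return o+d*(z-o[2])/d[2]
E
python3 - <<'E'
import cv2,numpy as np
from h import ray
a=cv2.imread('pics/top0.png')
cv2.imwrite('pics/crop.png',np.hstack([cv2.resize(a[170:280,380:500],None,fx=4,fy=4,interpolation=2),cv2.resize(a[150:250,270:360],(320,440),interpolation=2)]))
for n,u,v,z in[('wide blade mid edge',468,183,.01),('wide handle end',487,258,.012),('print',335,170,.02),('print blade-side',335,170,.021),('bin ctr rim',188,216,.05),('bin TL',171,195,.05),('bin BR',208,240,.05)]:print(n,ray('top',u,v,z).round(3))
print('side print',ray('side',334,204,.021).round(3),'wide tip',ray('side',419,285,.01).round(3),'end',ray('side',374,332,.012).round(3))
hsv=cv2.cvtColor(a,cv2.COLOR_BGR2HSV)
m=cv2.inRange(hsv,(8,90,60),(25,255,255));m[:170]=0;m[:,:380]=0;m[:,500:]=0
for c in cv2.findContours(m,0,2)[0]:
    if cv2.contourArea(c)>40:
        r=cv2.minAreaRect(c);print('handle',r,ray('top',*r[0],.018).round(3))
E
```

```text
wide blade mid edge [ 0.594 -0.4    0.01 ]
wide handle end [ 0.398 -0.433  0.012]
print [ 0.625 -0.047  0.02 ]
print blade-side [ 0.624 -0.046  0.021]
bin ctr rim [0.498 0.318 0.05 ]
bin TL [0.55  0.363 0.05 ]
bin BR [0.439 0.266 0.05 ]
side print [ 0.62  -0.055  0.021] wide tip [ 0.586 -0.404  0.01 ] end [ 0.407 -0.424  0.012]
handle ((407.2884521484375, 249.9423370361328), (42.75331497192383, 9.21745777130127), 78.69007110595703) [ 0.418 -0.228  0.018]
handle ((431.75091552734375, 244.55418395996094), (42.61338806152344, 9.304418563842773), 77.73522186279297) [ 0.431 -0.291  0.018]
handle ((455.78118896484375, 242.66607666015625), (42.3863639831543, 9.398715019226074), 79.3803482055664) [ 0.436 -0.353  0.018]
handle ((480.294921875, 237.77804565429688), (42.423492431640625, 9.519052505493164), 77.00537872314453) [ 0.449 -0.417  0.018]
```

View pics/crop.png

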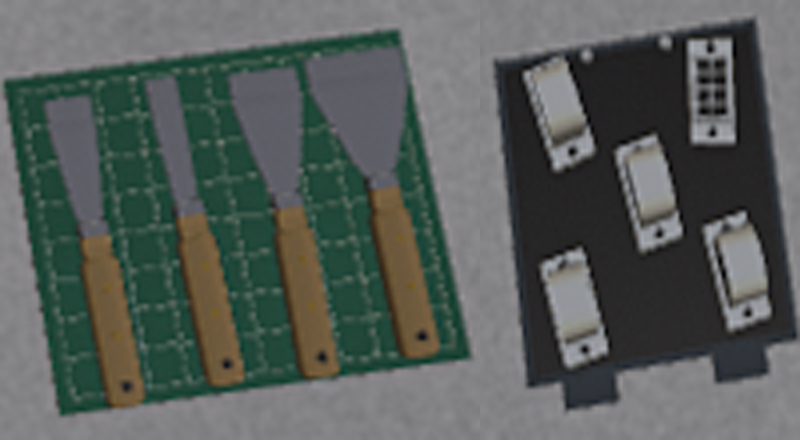

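The enlargement confirms it: the rightmost blade is clearly the widest, at about (469,184) in the full picture, and the infill print is at (335,171). Next I move at height toward the widest scraper with the fingers nearly closed.

```bash
python3 -m inch '[{"tx":-15,"ty":-20,"claw":0.8},{"tx":-30,"ty":-41,"claw":0.8},{"tx":-30,"ty":-41,"claw":0.8},{"tx":-30,"ty":-41,"claw":0.8},{"tx":-30,"ty":-41,"claw":0.8},{"tx":-30,"ty":-41,"claw":0.8},{"tx":-30,"ty":-41,"claw":0.8},{"tx":-30,"ty":-41,"claw":0.8},{"tx":-30,"ty":-41,"claw":0.8},{"tx":-30,"ty":-41,"claw":0.8},{"tx":-30,"ty":-41,"claw":0.8},{"tx":-30,"ty":-41,"claw":0.8},{"tx":-30,"ty":-41,"claw":0.8},{"tx":-30,"ty":-41,"claw":0.8},{"tx":-30,"ty":-41,"claw":0.8},{"tx":-30,"ty":-41,"claw":0.8},{"tx":-30,"ty":-41,"claw":0.8},{"tx":-30,"ty":-41,"claw":0.8},{"tx":-30,"ty":-41,"claw":0.8},{"tx":-15,"ty":-20,"claw":0.8}]'
cat > go.py <<'E'
import sys,numpy as np
from cell import monitor
from scipy.spatial.transform import Rotation as Ro
s=monitor.sense();R=Ro.from_euler('xyz',s['eef_rot'],degrees=True)
g=np.array(s['position'])+R.apply([0,0,.164]);print(s['time'],'grasp',g.round(4),s['joints'].round(0) if hasattr(s['joints'],'round') else s['joints'])
if len(sys.argv)>3: print('shift mm',(R.inv().apply(np.array([float(v) for v in sys.argv[1:4]])-g)*1000).round(1))
E
python3 go.py .478 -.415 .07
```

```text
0.1 grasp [0.2453 0.5743 0.2398] [60. 13. 88. -0. 80. -7.]
shift mm [-602.7 -818.   171. ]$[0]: bad value
```

```bash
python3 -m inch '[{"tx":-15,"ty":-20,"tz":0,"ax":0,"ay":0,"az":0,"claw":0.8}]'; python3 go.py
```

```text
time: 0.22
position: [0.2511, 0.5508, 0.4039]
eef_rot: [-180.0, -0.0, 156.9]
wrist_force: [-0.3, -0.6, 0.5]
finger_gap: 0.0827
grip_force: 0.0
0.225 grasp [0.251  0.5507 0.2399] [58. 10. 91.  0. 79. -9.]
```

All keys are required.

```bash
python3 -m inch '[{"tx":-30,"ty":-41,"tz":0,"ax":0,"ay":0,"az":0,"claw":0.8},{"tx":-30,"ty":-41,"tz":0,"ax":0,"ay":0,"az":0,"claw":0.8},{"tx":-30,"ty":-41,"tz":0,"ax":0,"ay":0,"az":0,"claw":0.8},{"tx":-30,"ty":-41,"tz":0,"ax":0,"ay":0,"az":0,"claw":0.8},{"tx":-30,"ty":-41,"tz":0,"ax":0,"ay":0,"az":0,"claw":0.8},{"tx":-30,"ty":-41,"tz":0,"ax":0,"ay":0,"az":0,"claw":0.8},{"tx":-30,"ty":-41,"tz":0,"ax":0,"ay":0,"az":0,"claw":0.8},{"tx":-30,"ty":-41,"tz":0,"ax":0,"ay":0,"az":0,"claw":0.8},{"tx":-30,"ty":-41,"tz":0,"ax":0,"ay":0,"az":0,"claw":0.8},{"tx":-30,"ty":-41,"tz":0,"ax":0,"ay":0,"az":0,"claw":0.8},{"tx":-30,"ty":-41,"tz":0,"ax":0,"ay":0,"az":0,"claw":0.8},{"tx":-30,"ty":-41,"tz":0,"ax":0,"ay":0,"az":0,"claw":0.8},{"tx":-30,"ty":-41,"tz":0,"ax":0,"ay":0,"az":0,"claw":0.8},{"tx":-30,"ty":-41,"tz":0,"ax":0,"ay":0,"az":0,"claw":0.8},{"tx":-30,"ty":-41,"tz":0,"ax":0,"ay":0,"az":0,"claw":0.8},{"tx":-30,"ty":-41,"tz":0,"ax":0,"ay":0,"az":0,"claw":0.8},{"tx":-30,"ty":-41,"tz":0,"ax":0,"ay":0,"az":0,"claw":0.8},{"tx":-30,"ty":-41,"tz":0,"ax":0,"ay":0,"az":0,"claw":0.8},{"tx":-15,"ty":-20,"tz":0,"ax":0,"ay":0,"az":0,"claw":0.8},{"tx":0,"ty":0,"tz":0,"ax":0,"ay":0,"az":0,"claw":0.8}]'; python3 go.py .478 -.415 .07
```

```text
time: 2.72
position: [0.4638, -0.3661, 0.4037]
eef_rot: [180.0, -0.1, 156.7]
wrist_force: [0.4, 0.3, -0.4]
finger_gap: 0.0089
grip_force: 0.0
2.725 grasp [ 0.4636 -0.3659  0.2397] [ -46.    8.   93.   -0.   79. -113.]
shift mm [-32.9 -39.5 169.7]
```

```bash
python3 -m inch '[{"tx":-16,"ty":-20,"tz":0,"ax":0,"ay":0,"az":0,"claw":0.8},{"tx":-17,"ty":-20,"tz":0,"ax":0,"ay":0,"az":0,"claw":0.8},{"tx":0,"ty":0,"tz":30,"ax":0,"ay":0,"az":0,"claw":0.8},{"tx":0,"ty":0,"tz":40,"ax":0,"ay":0,"az":0,"claw":0.8},{"tx":0,"ty":0,"tz":30,"ax":0,"ay":0,"az":0,"claw":0.8},{"tx":0,"ty":0,"tz":20,"ax":0,"ay":0,"az":0,"claw":0.8},{"tx":0,"ty":0,"tz":0,"ax":0,"ay":0,"az":0,"claw":0.8}]'; python3 go.py .478 -.415 .07
python3 - <<'E'
import cv2,numpy as np
from cell import cams
f=lambda n,r,c:cv2.resize(cams.snapshot(n)[r:r+160,c:c+200,::-1],None,fx=2,fy=2)
cv2.imwrite('pics/p1.png',np.hstack([f('side',210,280),f('top',150,370)]))
E
```

```text
time: 3.6
position: [0.4783, -0.4132, 0.2831]
eef_rot: [179.9, -0.2, 156.9]
wrist_force: [0.5, -0.6, 0.3]
finger_gap: 0.0089
grip_force: 0.0
3.6 grasp [ 0.4779 -0.4128  0.1191] [ -48.   20.   92.    0.   68. -115.]
shift mm [-1.1 -2.1 49.1]
```

View pics/p1.png

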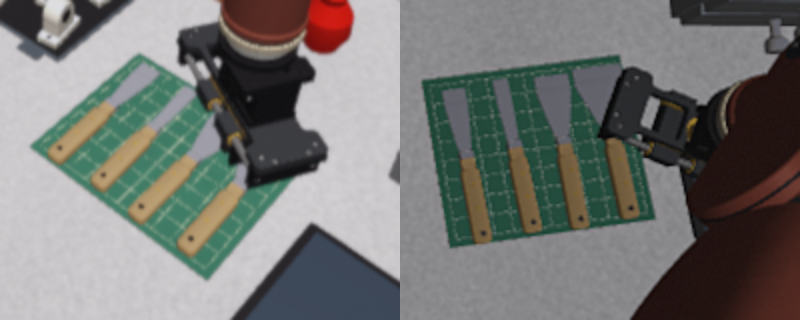

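The gripper hangs over the neck of the rightmost (widest) scraper, at about (375,270) in the side picture, with no neighbour below it. I now descend and hold for 2 s.

```bash
python3 -m inch '[{"tx":-1,"ty":-2,"tz":24,"ax":0,"ay":0,"az":0,"claw":0.8},{"tx":0,"ty":0,"tz":24,"ax":0,"ay":0,"az":0,"claw":0.8},{"tx":0,"ty":0,"tz":0,"ax":0,"ay":0,"az":0,"claw":0.8},{"tx":0,"ty":0,"tz":0,"ax":0,"ay":0,"az":0,"claw":0.8},{"tx":0,"ty":0,"tz":0,"ax":0,"ay":0,"az":0,"claw":0.8},{"tx":0,"ty":0,"tz":0,"ax":0,"ay":0,"az":0,"claw":0.8},{"tx":0,"ty":0,"tz":0,"ax":0,"ay":0,"az":0,"claw":0.8},{"tx":0,"ty":0,"tz":0,"ax":0,"ay":0,"az":0,"claw":0.8},{"tx":0,"ty":0,"tz":0,"ax":0,"ay":0,"az":0,"claw":0.8},{"tx":0,"ty":0,"tz":0,"ax":0,"ay":0,"az":0,"claw":0.8},{"tx":0,"ty":0,"tz":0,"ax":0,"ay":0,"az":0,"claw":0.8},{"tx":0,"ty":0,"tz":0,"ax":0,"ay":0,"az":0,"claw":0.8},{"tx":0,"ty":0,"tz":0,"ax":0,"ay":0,"az":0,"claw":0.8},{"tx":0,"ty":0,"tz":0,"ax":0,"ay":0,"az":0,"claw":0.8},{"tx":0,"ty":0,"tz":0,"ax":0,"ay":0,"az":0,"claw":0.8},{"tx":0,"ty":0,"tz":0,"ax":0,"ay":0,"az":0,"claw":0.8},{"tx":0,"ty":0,"tz":0,"ax":0,"ay":0,"az":0,"claw":0.8},{"tx":0,"ty":0,"tz":0,"ax":0,"ay":0,"az":0,"claw":0.8},{"tx":0,"ty":0,"tz":0,"ax":0,"ay":0,"az":0,"claw":0.8},{"tx":0,"ty":0,"tz":0,"ax":0,"ay":0,"az":0,"claw":0.8}]'; python3 go.py .624 -.048 .24
python3 - <<'E'
import cv2,numpy as np
from cell import cams
f=lambda n,r,c:cv2.resize(cams.snapshot(n)[r:r+160,c:c+200,::-1],None,fx=2,fy=2)
cv2.imwrite('pics/p2.png',np.hstack([f('side',210,280),f('top',150,370)]))
E
```

```text
time: 6.2
position: [0.4788, -0.4166, 0.2367]
eef_rot: [-180.0, 0.0, 156.9]
wrist_force: [-0.2, 1.1, -0.7]
finger_gap: 0.0086
grip_force: 0.0
6.2 grasp [ 0.4788 -0.4166  0.0727] [ -48.   23.   93.   -0.   63. -115.]
shift mm [  11.3  396.  -167.3]
```

View pics/p2.png

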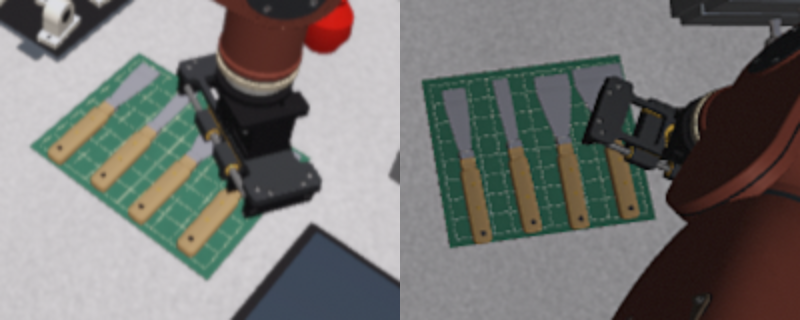

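The fingers point low over the widest scraper, nothing has shifted, and the neighbours are clear. Next I lift straight up and travel to the stopped print.

```bash
python3 -m inch '[{"tx":0,"ty":0,"tz":-27,"ax":0,"ay":0,"az":0,"claw":0.8},{"tx":0,"ty":0,"tz":-40,"ax":0,"ay":0,"az":0,"claw":0.8},{"tx":0,"ty":0,"tz":-40,"ax":0,"ay":0,"az":0,"claw":0.8},{"tx":0,"ty":0,"tz":-40,"ax":0,"ay":0,"az":0,"claw":0.8},{"tx":0,"ty":0,"tz":-20,"ax":0,"ay":0,"az":0,"claw":0.8},{"tx":1,"ty":24,"tz":0,"ax":0,"ay":0,"az":0,"claw":0.8},{"tx":1,"ty":40,"tz":0,"ax":0,"ay":0,"az":0,"claw":0.8},{"tx":1,"ty":40,"tz":0,"ax":0,"ay":0,"az":0,"claw":0.8},{"tx":1,"ty":40,"tz":0,"ax":0,"ay":0,"az":0,"claw":0.8},{"tx":1,"ty":40,"tz":0,"ax":0,"ay":0,"az":0,"claw":0.8},{"tx":1,"ty":40,"tz":0,"ax":0,"ay":0,"az":0,"claw":0.8},{"tx":1,"ty":40,"tz":0,"ax":0,"ay":0,"az":0,"claw":0.8},{"tx":1,"ty":40,"tz":0,"ax":0,"ay":0,"az":0,"claw":0.8},{"tx":1,"ty":40,"tz":0,"ax":0,"ay":0,"az":0,"claw":0.8},{"tx":1,"ty":30,"tz":0,"ax":0,"ay":0,"az":0,"claw":0.8},{"tx":1,"ty":20,"tz":0,"ax":0,"ay":0,"az":0,"claw":0.8},{"tx":0,"ty":0,"tz":0,"ax":0,"ay":0,"az":0,"claw":0.8},{"tx":0,"ty":0,"tz":0,"ax":0,"ay":0,"az":0,"claw":0.8}]'; python3 go.py .623 -.05 .07
```

```text
time: 8.55
position: [0.6232, -0.0505, 0.4031]
eef_rot: [-180.0, -0.1, 156.9]
wrist_force: [0.1, 0.4, 0.6]
finger_gap: 0.0087
grip_force: 0.0
8.55 grasp [ 0.623  -0.0505  0.2391] [-12.  13.  88.  -0.  80. -79.]
shift mm [  0.    0.6 169.1]
```

```bash
python3 -m inch '[{"tx":0,"ty":0,"tz":25,"ax":0,"ay":0,"az":0,"claw":0.8},{"tx":0,"ty":0,"tz":40,"ax":0,"ay":0,"az":0,"claw":0.8},{"tx":0,"ty":0,"tz":20,"ax":0,"ay":0,"az":0,"claw":0.8},{"tx":0,"ty":0,"tz":0,"ax":0,"ay":0,"az":0,"claw":0.8}]'; python3 go.py .623 -.05 .07
python3 - <<'E'
import cv2,numpy as np
from cell import cams
f=lambda n,r,c:cv2.resize(cams.snapshot(n)[r:r+100,c:c+130,::-1],None,fx=3,fy=3)
cv2.imwrite('pics/p3.png',np.hstack([f('side',150,250),f('top',150,265)]))
E
```

```text
time: 9.05
position: [0.6227, -0.0507, 0.3169]
eef_rot: [-180.0, -0.2, 156.8]
wrist_force: [0.1, -0.4, -0.2]
finger_gap: 0.0083
grip_force: 0.0
9.05 grasp [ 0.6221 -0.0506  0.1529] [-12.  17.  92.  -0.  71. -79.]
shift mm [-0.9  1.  82.9]
```

View pics/p3.png

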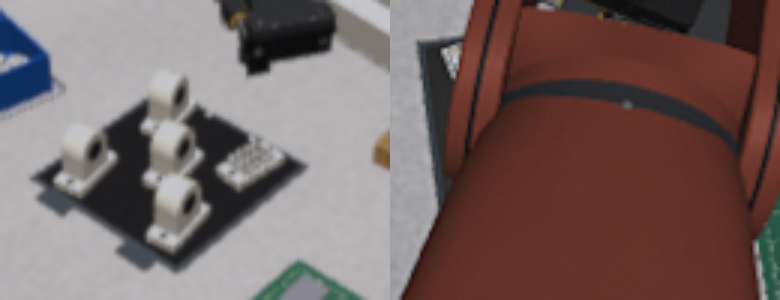

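The fingertips are at side pixel about (335,174), directly above the infill print at (334,204). I descend and hold.

```bash
python3 -m inch '[{"tx":0,"ty":0,"tz":25,"ax":0,"ay":0,"az":0,"claw":0.8},{"tx":0,"ty":0,"tz":35,"ax":0,"ay":0,"az":0,"claw":0.8},{"tx":0,"ty":0,"tz":22,"ax":0,"ay":0,"az":0,"claw":0.8},{"tx":0,"ty":0,"tz":0,"ax":0,"ay":0,"az":0,"claw":0.8},{"tx":0,"ty":0,"tz":0,"ax":0,"ay":0,"az":0,"claw":0.8},{"tx":0,"ty":0,"tz":0,"ax":0,"ay":0,"az":0,"claw":0.8},{"tx":0,"ty":0,"tz":0,"ax":0,"ay":0,"az":0,"claw":0.8},{"tx":0,"ty":0,"tz":0,"ax":0,"ay":0,"az":0,"claw":0.8},{"tx":0,"ty":0,"tz":0,"ax":0,"ay":0,"az":0,"claw":0.8},{"tx":0,"ty":0,"tz":0,"ax":0,"ay":0,"az":0,"claw":0.8},{"tx":0,"ty":0,"tz":0,"ax":0,"ay":0,"az":0,"claw":0.8},{"tx":0,"ty":0,"tz":0,"ax":0,"ay":0,"az":0,"claw":0.8},{"tx":0,"ty":0,"tz":0,"ax":0,"ay":0,"az":0,"claw":0.8},{"tx":0,"ty":0,"tz":0,"ax":0,"ay":0,"az":0,"claw":0.8},{"tx":0,"ty":0,"tz":0,"ax":0,"ay":0,"az":0,"claw":0.8},{"tx":0,"ty":0,"tz":0,"ax":0,"ay":0,"az":0,"claw":0.8},{"tx":0,"ty":0,"tz":0,"ax":0,"ay":0,"az":0,"claw":0.8},{"tx":0,"ty":0,"tz":0,"ax":0,"ay":0,"az":0,"claw":0.8},{"tx":0,"ty":0,"tz":0,"ax":0,"ay":0,"az":0,"claw":0.8},{"tx":0,"ty":0,"tz":0,"ax":0,"ay":0,"az":0,"claw":0.8}]'; python3 go.py .495 .316 .24
python3 - <<'E'
import cv2,numpy as np
from cell import cams
f=lambda n,r,c:cv2.resize(cams.snapshot(n)[r:r+120,c:c+200,::-1],None,fx=3,fy=3)
cv2.imwrite('pics/p4.png',f('side',130,190))
E
```

```text
time: 11.65
position: [0.6235, -0.05, 0.2367]
eef_rot: [180.0, -0.0, 156.9]
wrist_force: [-0.3, 1.0, 0.4]
finger_gap: 0.0087
grip_force: 0.0
11.65 grasp [ 0.6235 -0.05    0.0727] [-12.  22.  95.   0.  63. -79.]
shift mm [ 261.9  286.1 -167.3]
```

View pics/p4.png

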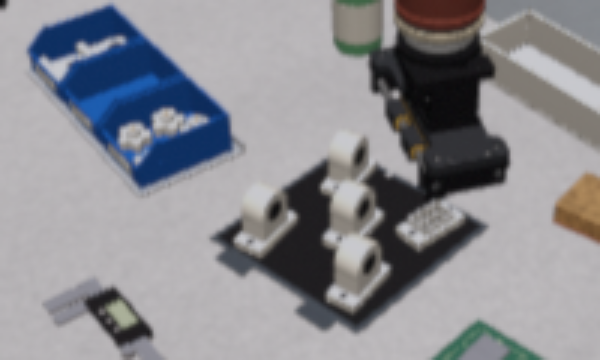

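The fingertips, at crop pixel about (432,190), are just above the stopped print at (432,222), touching nothing. The middle bin is empty. Next I lift and move to it at height.

```bash
python3 -m inch '[{"tx":0,"ty":0,"tz":-27,"ax":0,"ay":0,"az":0,"claw":0.8},{"tx":0,"ty":0,"tz":-40,"ax":0,"ay":0,"az":0,"claw":0.8},{"tx":0,"ty":0,"tz":-40,"ax":0,"ay":0,"az":0,"claw":0.8},{"tx":0,"ty":0,"tz":-40,"ax":0,"ay":0,"az":0,"claw":0.8},{"tx":0,"ty":0,"tz":-20,"ax":0,"ay":0,"az":0,"claw":0.8},{"tx":16,"ty":18,"tz":0,"ax":0,"ay":0,"az":0,"claw":0.8},{"tx":28,"ty":30,"tz":0,"ax":0,"ay":0,"az":0,"claw":0.8},{"tx":28,"ty":30,"tz":0,"ax":0,"ay":0,"az":0,"claw":0.8},{"tx":28,"ty":30,"tz":0,"ax":0,"ay":0,"az":0,"claw":0.8},{"tx":28,"ty":30,"tz":0,"ax":0,"ay":0,"az":0,"claw":0.8},{"tx":28,"ty":30,"tz":0,"ax":0,"ay":0,"az":0,"claw":0.8},{"tx":28,"ty":30,"tz":0,"ax":0,"ay":0,"az":0,"claw":0.8},{"tx":28,"ty":30,"tz":0,"ax":0,"ay":0,"az":0,"claw":0.8},{"tx":28,"ty":30,"tz":0,"ax":0,"ay":0,"az":0,"claw":0.8},{"tx":22,"ty":28,"tz":0,"ax":0,"ay":0,"az":0,"claw":0.8},{"tx":0,"ty":0,"tz":0,"ax":0,"ay":0,"az":0,"claw":0.8},{"tx":0,"ty":0,"tz":0,"ax":0,"ay":0,"az":0,"claw":0.8},{"tx":0,"ty":0,"tz":30,"ax":0,"ay":0,"az":0,"claw":0.8},{"tx":0,"ty":0,"tz":40,"ax":0,"ay":0,"az":0,"claw":0.8},{"tx":0,"ty":0,"tz":0,"ax":0,"ay":0,"az":0,"claw":0.8}]'; python3 go.py .495 .316 .102
python3 - <<'E'
import cv2,numpy as np
from cell import cams
f=lambda n,r,c:cv2.resize(cams.snapshot(n)[r:r+120,c:c+130,::-1],None,fx=3,fy=3)
cv2.imwrite('pics/p5.png',np.hstack([f('side',100,180),f('top',150,115)]))
E
```

```text
time: 14.2
position: [0.4937, 0.3142, 0.3295]
eef_rot: [-179.6, -0.3, 156.8]
wrist_force: [-0.5, -0.2, 0.8]
finger_gap: 0.0086
grip_force: 0.0
14.2 grasp [0.4924 0.3136 0.1655] [ 25.  11.  98.  -0.  72. -42.]
shift mm [-1.8  3.6 63.5]
```

View pics/p5.png

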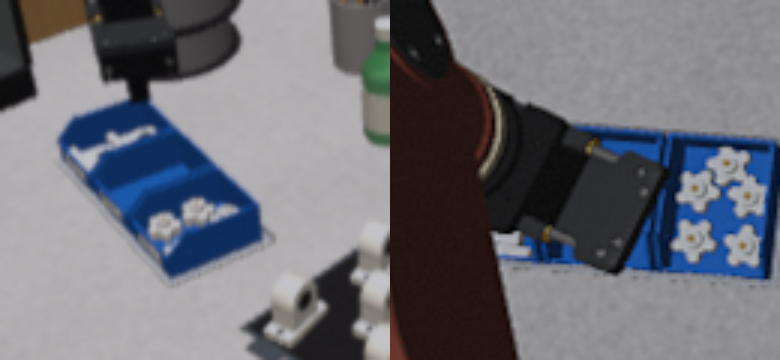

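The fingertips are at side-crop pixel (140,100). Dropping 63 mm brings them over the mouth of the empty middle bin at about (148,178). I descend and hold.

```bash
python3 -m inch '[{"tx":0,"ty":0,"tz":20,"ax":0,"ay":0,"az":0,"claw":0.8},{"tx":0,"ty":0,"tz":25,"ax":0,"ay":0,"az":0,"claw":0.8},{"tx":0,"ty":0,"tz":18,"ax":0,"ay":0,"az":0,"claw":0.8},{"tx":0,"ty":0,"tz":0,"ax":0,"ay":0,"az":0,"claw":0.8},{"tx":0,"ty":0,"tz":0,"ax":0,"ay":0,"az":0,"claw":0.8},{"tx":0,"ty":0,"tz":0,"ax":0,"ay":0,"az":0,"claw":0.8},{"tx":0,"ty":0,"tz":0,"ax":0,"ay":0,"az":0,"claw":0.8},{"tx":0,"ty":0,"tz":0,"ax":0,"ay":0,"az":0,"claw":0.8},{"tx":0,"ty":0,"tz":0,"ax":0,"ay":0,"az":0,"claw":0.8},{"tx":0,"ty":0,"tz":0,"ax":0,"ay":0,"az":0,"claw":0.8},{"tx":0,"ty":0,"tz":0,"ax":0,"ay":0,"az":0,"claw":0.8},{"tx":0,"ty":0,"tz":0,"ax":0,"ay":0,"az":0,"claw":0.8},{"tx":0,"ty":0,"tz":0,"ax":0,"ay":0,"az":0,"claw":0.8},{"tx":0,"ty":0,"tz":0,"ax":0,"ay":0,"az":0,"claw":0.8},{"tx":0,"ty":0,"tz":0,"ax":0,"ay":0,"az":0,"claw":0.8},{"tx":0,"ty":0,"tz":0,"ax":0,"ay":0,"az":0,"claw":0.8},{"tx":0,"ty":0,"tz":0,"ax":0,"ay":0,"az":0,"claw":0.8},{"tx":0,"ty":0,"tz":0,"ax":0,"ay":0,"az":0,"claw":0.8},{"tx":0,"ty":0,"tz":0,"ax":0,"ay":0,"az":0,"claw":0.8},{"tx":0,"ty":0,"tz":0,"ax":0,"ay":0,"az":0,"claw":0.8}]'; python3 go.py .495 .316 .102
python3 - <<'E'
import cv2,numpy as np
from cell import cams
f=lambda n,r,c:cv2.resize(cams.snapshot(n)[r:r+120,c:c+130,::-1],None,fx=3,fy=3)
cv2.imwrite('pics/p6.png',np.hstack([f('side',100,180),f('top',150,115)]))
E
```

```text
time: 16.8
position: [0.4949, 0.3159, 0.2707]
eef_rot: [-180.0, 0.0, 156.9]
wrist_force: [0.3, 1.1, -0.0]
finger_gap: 0.0087
grip_force: 0.0
16.8 grasp [0.4949 0.3159 0.1067] [ 25.  15. 100.  -0.  65. -42.]
shift mm [-0.   0.1  4.7]
```

View pics/p6.png

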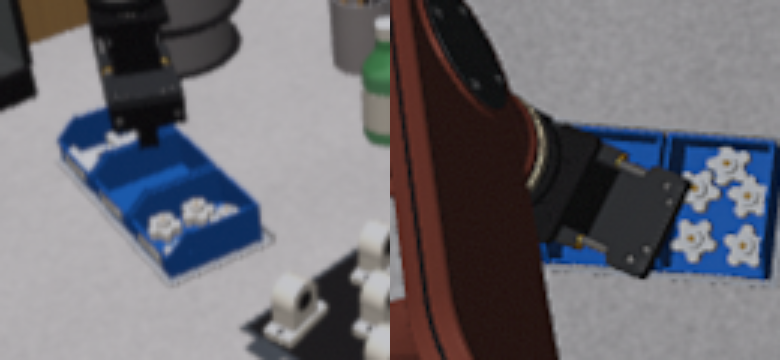

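The fingertips, at about (148,145) in the side crop, hover over the empty middle bin and nothing is touched, so I hand in.

```bash
python3 -c "
from cell import workorder
print(workorder.hand_in())"
```

```text
the job is handed in; nothing more can be done
None
```

I pointed at the widest scraper, the stopped print and the empty bin in that order, holding about two seconds at each. I saw no contact or movement in the readings or pictures, and handed the job in with the fingertips still over the empty bin; the hand-in returned no verdict.

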